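Put the stain kit back in its caddy

TASK

The laundry's stain kit lies scattered on the folding table: put it back in its divided caddy, with the round bottle standing in the square bay, the scrub brush with the bow handle bristles down in the long bay, the stain stick standing in the narrow bay, and the small dosing cup mouth down over the cap of the round bottle. The square bottle, the flat-backed brush and the larger beaker look alike but belong to customers: leave them where they stand, and keep out of the lost-property tray. Set each thing down; do not let it drop.

Things in the scene. Friction and masses are not known exactly. Their poses are not given: they have to be found in the camera images.
- caddy: Grey divided caddy, firm on the table, any yaw. 145 (its x) by 167 (y) by 36 mm high; floor, walls and dividers 5 mm thick, dividers as high as the walls; a lug stands out 17 mm from each x side. Origin: centre of underside. Bays in its frame: LONG 135 (x) by 72 (y), centre (0, -42.5); SQUARE 80 by 80, centre (27.5, 38.5); NARROW 50 (x) by 80 (y), centre (-42.5, 38.5) mm.
- bottle: Round bottle of the kit, white plastic, standing: body 54 mm in diameter up to 70 mm, shoulder sloping to a 30 mm neck at 80 mm, blue cap 36 mm in diameter from 84 mm to its flat top at 122 mm. About 200 g; can be lifted by the cap. Origin: centre of its underside, z up.
- cup: SMALL dosing cup of the kit, plain grey plastic, mouth down: 50 mm high, 58 mm across the mouth (below), 56 mm at the closed end (above); 46 mm deep and 51 to 53 mm wide inside. About 30 g. Over the bottle's cap it rests on the cap's top, its rim 76 mm above the bottle's underside. Origin: centre of the mouth, z up while mouth down.
- brush: Scrub brush of the kit, wood, bristles down: 92 (its x) by 42 (y) mm, block and bristles 41 mm high, above it a darker wooden bow HANDLE along x, 74 mm long and 22 mm wide (y), its bar 61 to 76 mm above the underside on two feet, open between. About 150 g. Origin: centre of its underside, z up.
- stick: Stain stick of the kit, standing upright: plain round stick 28 mm in diameter, 90 mm high, white with a blue cap as its upper third. About 70 g. Origin: centre of its underside, z up.
- square_bottle: A customer's bottle, a look-alike: same white plastic, cap and height (122 mm) as the kit's bottle but with a SQUARE body 50 by 50 mm. To be left alone. Origin: centre of its underside, z up.
- beaker: A customer's drinking beaker, a look-alike: same grey plastic and mouth down like the dosing cup but LARGER: 88 mm high, 72 mm across at the mouth (below), 62 mm at the top. To be left alone. Origin: centre of its underside, z up.
- flat_brush: A customer's brush, a look-alike: same wood and bristles, 92 (x) by 42 (y) mm, 41 mm high, with a FLAT back and no handle. To be left alone. Origin: centre of its underside, z up.
- lost_tray: The lost-property tray, 170 by 145 by 36 mm, grey plastic, no dividers, with a pen, comb, key and coins in it; it stands on the other side from the caddy and is not part of the job. (A few coins and a clothes peg, under 14 mm high, lie loose among the things.) Origin: centre of its underside, z up.
There are look-alikes about, which are no part of the job. What is shaped like the bottle but red or turquoise is not meant.

How it is judged:
By the outcome, as a careful person would: the job done as asked, in the order asked, and still so for the second after the job is handed in, with the robot touching nothing.
It also fails if it takes over 106 s, if anything falls off the work surface, if the arm or the gripper's body presses on something with over 40 N, if the wrist force passes 120 N, or if a joint passes its speed limit or range.

ROBOT

A 7-joint arm with a two-finger parallel gripper is mounted at the origin on the work surface. World frame = base frame: x ahead of the robot, y to its left, z up, the work surface at z = 0. Lengths are in m, angles in degrees, forces in N, time in s.
With the tool pointing down it reaches from about 0.425 to 0.875 m from the base axis. Payload 4.7 kg.
Tool frame: the origin (TCP) lies on the centre line of the jaws, within the pads' length; the fingertips stand 14 mm ahead of it and the grasp point (between the pads) lies 5 mm behind it; z points along the fingers, y is the line along which they close (so a half turn about z gives the same grasp; the last joint's range is limited). The gripper opens to 87 mm and grips with 3 to 60 N. Pads are 19 mm wide; open, the fingers measure 117 mm over their backs; the gripper's body (75 mm by 190 mm) begins 51 mm behind the grasp point.
Start: joints at [63.948, 18.392, -4.016, 83.108, 1.295, 78.541, -3.26], TCP at [0.294, -0.58, 0.237] pointing down, gripper open.
Joint ranges: [-163.93, 163.93], [-17.29, 119.83], [-79.2, 71.16], [3.27, 140.29], [-89.18, 269.18], [5.43, 117.66], [-154.24, 154.24]. Speed limits (degrees/s): [147.25, 147.25, 180, 180, 180, 180, 180].

INTERFACE

Orientations are given as [roll, pitch, yaw] about the fixed x, y, z axes, in that order (R = Rz(yaw) Ry(pitch) Rx(roll)).
In Python, from cell import env gives the robot as it stands.
- The arm moves only by the tool jog_arm, never from a script. Its argument "motion" is a list that holds one entry, the list of rows, each a list of 7 numbers: the shift along the tool's x, y, z in units of 0.1 m (1.0 is 0.1 m), then the turn, a rotation vector about the tool's x, y, z in units of 180 degrees (1.0 is 180 degrees), then the closure, from 0 (fully open) to 1 (shut). A call has 1 to 5 rows; each row is the pose to reach, as a shift and turn from the pose commanded when the call began, along the tool's axes at that moment, turning the shorter way round; what a row does not reach only later rows make up. A row lasts 1/10 s, in which the tool goes at most 50 mm and 8.59 degrees, less where a joint would pass 70% of its speed; a pose out of reach is approached as far as the arm can. A call with a number of a shift or a turn outside -1 to 1 is refused whole. A call with a gripper value outside its range is refused whole. The fingers move at their own pace and stop on an object; "grip_force" is the grip in N (left out, the last holds). Time passes only in rows, so rows that repeat a pose let the fingers close. It gives the time, the measured TCP pose, the force, the opening and the grip force at its end, in the units of the state.
- env.get_obs(): the state, without advancing time (a new reading comes with each control period).
- env.read_camera(name): name is "scene" or "top"; returns (picture, depth): 480x640x3 uint8, red, green, blue; 480x640 float32, m along the optical axis (not along the pixel's ray), 0 where there is no reading.
- env.camera_info(name): a dict with "camera_matrix" (3x3 intrinsics, pixels), "origin" and "orientation" of the camera in the world. Camera axes: x right, y down, z forward; pixel columns grow to the right and rows downward; lengths in m; the calibration is good to about 2 mm. A picture is of the moment at which its call begins. camera_info takes no time and is no camera call.
- env.sign_off(): hands the job in; it is judged then, once.
The state is a dict: "time_s": time; "qpos": joint angles; "joint_velocities": joint speeds; "effort": joint torques, N m; "tool_pos": TCP position; "tool_rot": TCP orientation; "force": force on the tool from outside, world axes, zero at the start; "wrist_torque": the same for the moment, N m; "grip_width": finger opening in m; "grasp_force": force on a finger pad.
Only numpy, scipy, OpenCV 4.12 (cv2) and the standard library are available. Lean on these libraries where they do the work, as an engineer would, in place of code of your own. Each camera call takes 0.05 s, during which the arm holds its last target. There are 200 camera calls.

## Working session

There is one attempt and no reset: what is moved stays moved. The work goes in short steps, Python scripts to look and compute and a tool call to move; the robot and the scene stay as the last step left them, time stands still between calls to the robot, and variables do not carry over. Pictures are saved under pics/ and viewed, at most 14 in all, crops included, and the job is handed in when it is done.

Besides the shell and the picture viewer there is one more tool, called as a command line: name --argument value ..., lists and objects as JSON in quotes. jog_arm: Moves the arm, as the interface text tells. Shifts and turns lie within -1 to 1; 1 stands for 0.1 m of shift or 180 degrees of turn. Its arguments: {"type":"object","properties":{"motion":{"type":"array","items":{"type":"array","items":{"type":"array","items":{"type":"number"}}}},"grip_force":{"type":"number"}},"required":["motion"]}

```bash
ls; mkdir -p pics; cat > h.py <<'E'
import numpy as np, cv2
from scipy.spatial.transform import Rotation as R
from cell import env
def cam(n):
    i=env.camera_info(n); o=np.array(i["orientation"],float)
    M=R.from_euler('xyz',o,degrees=True).as_matrix() if o.shape==(3,) else (o if o.shape==(3,3) else None)
    return np.array(i["camera_matrix"]),np.array(i["origin"]),M
def cloud(n):
    im,d=env.read_camera(n); K,t,M=cam(n)
    v,u=np.mgrid[:480,:640]
    P=np.stack([(u-K[0,2])/K[0,0]*d,(v-K[1,2])/K[1,1]*d,d],-1)@M.T+t
    P[d==0]=np.nan
    return im,P
E
python3 - <<'E'
from h import *
for n in("top","scene"):
    print(env.camera_info(n))
    im,P=cloud(n); cv2.imwrite(f"pics/{n}0.png",im[...,::-1]); np.savez(f"{n}0.npz",im=im,P=P)
print(env.get_obs())
E
```

```text
pics
{'camera_matrix': array([[438.47739548,   0.        , 321.42338335],
       [  0.        , 438.47739548, 239.0130023 ],
       [  0.        ,   0.        ,   1.        ]]), 'origin': array([ 0.46719687, -0.00209321,  0.82211515]), 'orientation': array([-175.7910057 ,    1.12616754,  -88.55240543])}
{'camera_matrix': array([[471.80243886,   0.        , 316.03620159],
       [  0.        , 471.80243886, 231.78852282],
       [  0.        ,   0.        ,   1.        ]]), 'origin': array([1.06404895, 0.40271279, 0.70801876]), 'orientation': array([-135.18356201,    1.07721043,  127.21894298])}
{'time_s': 0.1, 'qpos': array([63.94950895, 18.43485675, -4.01653522, 83.16759713,  1.29464518,
       78.5417663 , -3.25858226]), 'joint_velocities': array([-0.00172094, -0.16080832,  0.04364147, -0.16978546,  0.22222397,
       -0.14981666, -0.11601384]), 'effort': array([-1.07262229e-04, -4.92573059e+01, -4.05630218e-01, -3.13398242e+01,
       -6.41041668e-02,  3.94743495e-02,  1.00096520e-04]), 'tool_pos': array([ 0.29341503, -0.57947427,  0.23557327]), 'tool_rot': array([-1.79900997e+02,  4.82921293e-03,  2.68623823e+01]), 'force': array([0.59030911, 0.03064527, 0.73264629]), 'wrist_torque': array([ 0.00157104, -0.05593793,  0.01990356]), 'grasp_force': 0.0, 'grip_width': 0.08688552796746009}
```

View pics/top0.png

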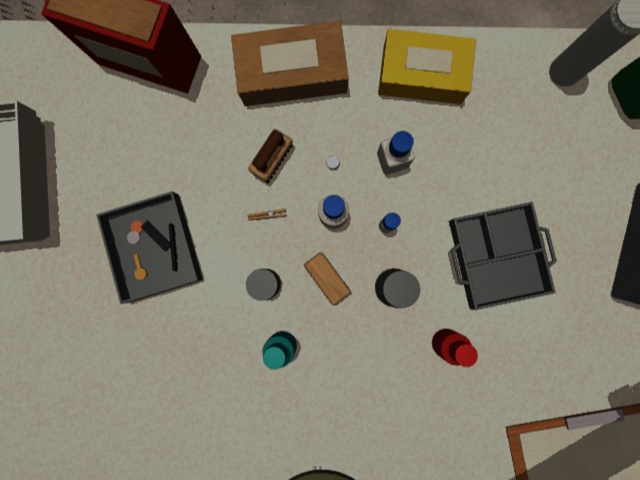

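View pics/scene0.png

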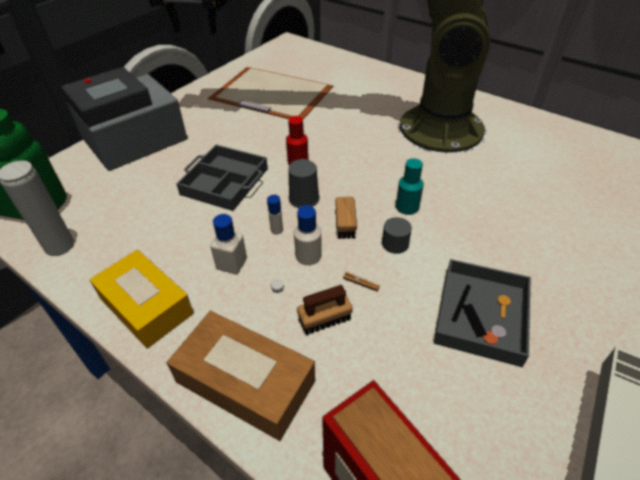

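The top view (up = +x, right = −y) shows three look-alike pairs:
- Bottles: (333,210) has a round body and (398,150) a square one, so I take the first.
- Cups: (263,284) is small and (398,288) is large, so I take the first.
- Brushes: (271,155) has the bow handle and (327,278) a flat back, so I take the first.

The stick is at (391,222), the caddy at (502,255), and the lost tray at (150,247). I'll confirm with one crop and measure.

```bash
cat > m.py <<'E'
from h import *
def pts(P,u0,u1,v0,v1,zl,zh):
    p=P[v0:v1,u0:u1].reshape(-1,3); p=p[np.isfinite(p).all(1)]
    return p[(p[:,2]>zl)&(p[:,2]<zh)]
def circ(p,r0=None):
    (c,r)=cv2.minEnclosingCircle(np.float32(p[:,:2]*1000)); return np.round(c,1),round(r,1),round(np.median(p[:,2])*1000,1),len(p)
def rect(p):
    return cv2.minAreaRect(np.float32(p[:,:2]*1000)),round(np.median(p[:,2])*1000,1),len(p)
E
python3 - <<'E'
from m import *
z=np.load("top0.npz");P=z["P"]
s=np.load("scene0.npz");S=s["P"]
print("table z",np.nanmedian(P[320:400,320:400,2]),np.nanmedian(S[290:330,380:430,2]))
B={"bottle":((305,360,185,235),(290,325,200,270),.117,.13),"sq":((375,420,125,180),(205,250,210,275),.117,.13),
"stick":((375,408,205,240),(264,286,190,240),.085,.097),"cup":((240,290,262,308),(380,415,215,255),.046,.056),
"beaker":((370,425,262,312),(285,322,157,210),.083,.094),
"brush":((240,300,120,190),(290,360,280,335),.070,.082),"brushblk":((240,300,120,190),(290,360,280,335),.034,.082),"flat":((300,355,248,308),(330,360,192,242),.034,.05),
"caddy":((440,560,195,315),(170,275,140,215),.030,.043)}
for k,(a,b,l,h) in B.items():
    for n,q,w in(("t",P,a),("s",S,b)):
        p=pts(q,*w,l,h)
        if len(p)<4: print(k,n,"few",len(p));continue
        print(k,n,circ(p) if k in("bottle","sq","stick","cup","beaker") else rect(p), "mean",np.round(p[:,:2].mean(0)*1000,1))
a=cv2.resize(z["im"][120:320,230:430],(400,400),interpolation=cv2.INTER_CUBIC)
b=cv2.resize(s["im"][150:350,200:425],(394,400)) if 0 else cv2.resize(s["im"][145:345,200:420],(400,400),interpolation=cv2.INTER_CUBIC)
cv2.imwrite("pics/crop.png",np.hstack([a,b])[...,::-1])
E
```

```text
table z -0.00016423673726773114 -2.4183092126150996e-05
bottle t (array([572.7,  -5. ]), 17.8, np.float64(122.0), 381) mean [572.5  -4.9]
bottle s (array([574.6,  -4.5]), 19.4, np.float64(121.8), 229) mean [575.9  -3.7]
sq t (array([ 679.9, -114.2]), 17.9, np.float64(122.0), 377) mean [ 679.6 -114.1]
sq s (array([ 683.4, -115.2]), 19.7, np.float64(121.8), 240) mean [ 683.2 -112.7]
stick t (array([ 554.7, -104.2]), 14.0, np.float64(89.8), 215) mean [ 554.3 -103.8]
stick s (array([ 555.9, -104.5]), 14.5, np.float64(89.7), 119) mean [ 557.6 -103.3]
cup t (array([440.7, 118.4]), 27.9, np.float64(49.8), 788) mean [440.6 118.3]
cup s (array([442.7, 118.3]), 29.8, np.float64(50.1), 467) mean [444.1 119.1]
beaker t (array([ 440.3, -120.7]), 31.1, np.float64(87.8), 1095) mean [ 440.3 -120.3]
beaker s (array([ 442.2, -120.2]), 32.6, np.float64(87.7), 443) mean [ 444.2 -118.7]
brush t (((676.3085327148438, 112.72909545898438), (22.200458526611328, 73.43647003173828), 58.51179885864258), np.float64(75.4), 511) mean [675.7 112.2]
brush s (((678.9034423828125, 113.28314208984375), (22.630968093872
[... 311 characters left out ...]
4342803955078), 58.23883819580078), np.float64(43.8), 1415) mean [684.8 116.7]
flat t (((453.8808288574219, 3.4279251098632812), (92.01319885253906, 41.83202362060547), 37.59138488769531), np.float64(40.6), 1200) mean [453.7   3.3]
flat s (((456.58697509765625, 4.0191497802734375), (92.03279113769531, 41.870758056640625), 37.43535614013672), np.float64(40.7), 614) mean [460.4   6.7]
caddy t (((502.8642883300781, -310.6593017578125), (167.15621948242188, 179.30320739746094), 13.54139232635498), np.float64(35.1), 1952) mean [ 504.3 -309.8]
caddy s (((504.4730529785156, -309.827880859375), (171.54591369628906, 181.4241485595703), 13.202040672302246), np.float64(34.5), 1087) mean [ 510.  -305.9]
```

View pics/crop.png

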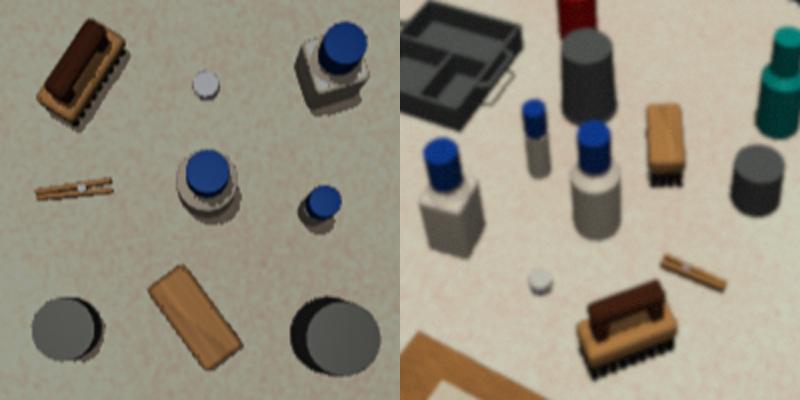

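The crop confirms it: the round bottle is in the centre, the bow-handled brush at upper left, the small cup at lower left, and the slim stick at right. Next I check the obstacles and write a helper that computes the moves.

```bash
cat > g.py <<'E'
# usage: g.py x y z yaw [x y z yaw from] (mm, deg): shift/turn needed in tool units from measured pose (or given from)
import sys
from h import *
a=list(map(float,sys.argv[1:]))
o=env.get_obs()
p=o["tool_pos"]*1000; yaw=o["tool_rot"][2]
print("now",round(o["time_s"],2),np.round(p,1),np.round(o["tool_rot"],1),"grip",round(o["grip_width"],4),round(o["grasp_force"],1),"F",np.round(o["force"],1))
while a:
    t,a=np.array(a[:4]),a[4:]
    M=R.from_euler('xyz',[180,0,yaw],degrees=True).as_matrix()
    d=(yaw-t[3]+180)%360-180
    print("shift",np.round(M.T@(t[:3]-p)/100,3),"turn z",round(d/180,4)); p,yaw=t[:3],t[3]
E
python3 - <<'E'
from m import *
P=np.load("top0.npz")["P"]
for k,w in {"teal":(255,300,325,372),"red":(428,482,322,370),"brownbox":(228,352,15,108),"yellow":(375,480,25,108),"tray":(92,208,188,306)}.items():
    p=pts(P,*w,.02,.4); print(k,"zmax",p[:,2].max().round(3),"min",p.min(0).round(3),"max",p.max(0).round(3))
E
python3 g.py 573.6 -4.7 237 103.4
```

```text
teal zmax 0.127 min [0.304 0.056 0.021] max [0.355 0.109 0.127]
red zmax 0.125 min [ 0.315 -0.241  0.02 ] max [ 0.368 -0.19   0.125]
brownbox zmax 0.071 min [ 0.779 -0.026  0.02 ] max [0.917 0.187 0.071]
yellow zmax 0.065 min [ 0.789 -0.252  0.02 ] max [ 0.905 -0.085  0.065]
tray zmax 0.04 min [0.399 0.236 0.02 ] max [0.605 0.426 0.04 ]
now 0.1 [ 293.4 -579.5  235.6] [-179.9    0.    26.9] grip 0.0869 0.0 F [0.6 0.  0.7]
shift [ 5.097 -3.862 -0.014] turn z -0.4252
```

jog_arm --motion '[[[0.3,-0.2,0,0,0,-0.045,0],[0.6,-0.45,0,0,0,-0.09,0],[0.9,-0.7,0,0,0,-0.13,0],[1,-0.75,0,0,0,-0.175,0],[1,-0.75,0,0,0,-0.21,0]]]'

```text
time_s: 0.6
tool_pos: [0.3512, -0.4648, 0.2365]
tool_rot: [-180.0, -0.1, 65.2]
force: [0.2, -0.8, -0.1]
grip_width: 0.0867
grasp_force: 0.0
```

jog_arm --motion '[[[0.2,-0.3,0,0,0,-0.045,0],[0.4,-0.6,0,0,0,-0.09,0],[0.5,-0.9,0,0,0,-0.13,0],[0.5,-1,0,0,0,-0.175,0],[0.5,-1,0,0,0,-0.215,0]]]'

```text
time_s: 1.1
tool_pos: [0.2783, -0.379, 0.2365]
tool_rot: [-179.9, 0.0, 103.6]
force: [0.6, 0.7, 0.1]
grip_width: 0.087
grasp_force: 0.0
```

```bash
python3 g.py 573.6 -4.7 200 103.4
```

```text
now 1.1 [ 278.3 -379.   236.5] [-179.9    0.   103.6] grip 0.087 0.0 F [0.6 0.7 0.1]
shift [2.943 3.751 0.365] turn z 0.0012
```

jog_arm --motion '[[[0.25,0.32,0,0,0,0,0],[0.5,0.65,0,0,0,0,0],[0.73,0.94,0,0,0,0,0]]]'

```text
time_s: 1.4
tool_pos: [0.3554, -0.2854, 0.2363]
tool_rot: [180.0, -0.0, 103.4]
force: [0.0, 0.1, -0.4]
grip_width: 0.0871
grasp_force: 0.0
```

jog_arm --motion '[[[0.25,0.32,0,0,0,0,0],[0.5,0.65,0,0,0,0,0],[0.73,0.94,0,0,0,0,0]]]'

```text
time_s: 1.7
tool_pos: [0.43, -0.1924, 0.2364]
tool_rot: [-180.0, 0.0, 103.4]
force: [0.1, -0.3, 0.1]
grip_width: 0.0872
grasp_force: 0.0
```

jog_arm --motion '[[[0.25,0.32,0,0,0,0,0],[0.5,0.65,0,0,0,0,0],[0.73,0.94,0,0,0,0,0]]]'

```text
time_s: 2.0
tool_pos: [0.5046, -0.0997, 0.2364]
tool_rot: [180.0, -0.0, 103.4]
force: [0.0, 0.3, 0.4]
grip_width: 0.0868
grasp_force: 0.0
```

jog_arm --motion '[[[0.25,0.32,0,0,0,0,0],[0.5,0.65,0,0,0,0,0],[0.7,0.9,0,0,0,0,0],[0.73,0.93,0,0,0,0,0],[0.73,0.93,0,0,0,0,0]]]'

```text
time_s: 2.5
tool_pos: [0.5772, -0.0081, 0.2359]
tool_rot: [-179.9, -0.0, 103.5]
force: [-0.4, -1.0, 0.5]
grip_width: 0.0869
grasp_force: 0.0
```

```bash
python3 g.py 573.6 -4.7 105 103.4
```

```text
now 2.5 [577.2  -8.1 235.9] [-179.9   -0.   103.5] grip 0.0869 0.0 F [-0.4 -1.   0.5]
shift [ 0.041 -0.027  1.309] turn z 0.0005
```

jog_arm --motion '[[[0.04,-0.03,0.3,0,0,0,0],[0.04,-0.03,0.6,0,0,0,0],[0.04,-0.03,0.85,0,0,0,0],[0.04,-0.03,1,0,0,0,0]]]'

```text
time_s: 2.9
tool_pos: [0.5716, -0.0084, 0.1343]
tool_rot: [-179.8, 0.0, 103.2]
force: [-0.2, -1.1, 0.2]
grip_width: 0.0871
grasp_force: 0.0
```

jog_arm --motion '[[[0,0,0.15,0,0,0,0],[0,0,0.25,0,0,0,0],[0,0,0.31,0,0,0,0],[0,0,0.31,0,0,0,0.4],[0,0,0.31,0,0,0,0.5]]]' --grip_force 20

```text
time_s: 3.4
tool_pos: [0.5741, -0.0058, 0.1062]
tool_rot: [179.9, 0.0, 103.4]
force: [0.3, 0.4, 0.4]
grip_width: 0.0778
grasp_force: 0.0
```

jog_arm --motion '[[[0,0,0,0,0,0,0.6],[0,0,0,0,0,0,0.7],[0,0,0,0,0,0,0.8],[0,0,0,0,0,0,0.8],[0,0,0,0,0,0,0.8]]]'

```text
time_s: 3.9
tool_pos: [0.5736, -0.0059, 0.1056]
tool_rot: [180.0, 0.0, 103.4]
force: [-0.1, 0.5, -0.4]
grip_width: 0.0389
grasp_force: 0.0
```

jog_arm --motion '[[[0,0,0,0,0,0,0.8],[0,0,0,0,0,0,0.8],[0,0,0,0,0,0,0.8],[0,0,0,0,0,0,0.8]]]' --grip_force 25

```text
time_s: 4.3
tool_pos: [0.5737, -0.0058, 0.1056]
tool_rot: [180.0, 0.0, 103.4]
force: [0.3, 0.1, -0.1]
grip_width: 0.0354
grasp_force: 25.0
```

```bash
python3 g.py 573.6 -5.9 230 103.4  550.5 -331.5 230 103.4
```

```text
now 4.3 [573.7  -5.8 105.6] [180.    0.  103.4] grip 0.0354 25.0 F [ 0.3  0.1 -0.1]
shift [-0.000e+00 -1.000e-03 -1.244e+00] turn z -0.0002
shift [-3.114 -0.979 -0.   ] turn z 0.0
```

jog_arm --motion '[[[0,0,-0.1,0,0,0,0.8],[0,0,-0.25,0,0,0,0.8],[0,0,-0.45,0,0,0,0.8],[0,0,-0.65,0,0,0,0.8],[0,0,-0.85,0,0,0,0.8]]]'

```text
time_s: 4.8
tool_pos: [0.5736, -0.0057, 0.1925]
tool_rot: [180.0, 0.0, 103.4]
force: [-0.1, 0.4, -2.2]
grip_width: 0.035
grasp_force: 25.0
```

jog_arm --motion '[[[0,0,-0.2,0,0,0,0.8],[0,0,-0.35,0,0,0,0.8],[0,0,-0.4,0,0,0,0.8]]]'

```text
time_s: 5.1
tool_pos: [0.5745, -0.0057, 0.2331]
tool_rot: [179.8, 0.1, 103.4]
force: [0.1, -0.4, -2.1]
grip_width: 0.0354
grasp_force: 25.0
```

jog_arm --motion '[[[-0.08,-0.03,0,0,0,0,0.8],[-0.2,-0.06,0,0,0,0,0.8],[-0.4,-0.12,0,0,0,0,0.8],[-0.6,-0.18,0,0,0,0,0.8],[-0.8,-0.25,0,0,0,0,0.8]]]'

```text
time_s: 5.6
tool_pos: [0.5667, -0.0919, 0.229]
tool_rot: [-179.9, -0.0, 103.3]
force: [1.1, -0.3, -1.6]
grip_width: 0.0351
grasp_force: 25.0
```

jog_arm --motion '[[[-0.2,-0.06,0,0,0,0,0.8],[-0.4,-0.12,0,0,0,0,0.8],[-0.6,-0.18,0,0,0,0,0.8],[-0.8,-0.25,0,0,0,0,0.8]]]'

```text
time_s: 6.0
tool_pos: [0.5606, -0.1755, 0.229]
tool_rot: [-179.9, -0.1, 103.3]
force: [0.9, 0.6, -2.2]
grip_width: 0.0355
grasp_force: 25.0
```

jog_arm --motion '[[[-0.2,-0.06,0,0,0,0,0.8],[-0.4,-0.12,0,0,0,0,0.8],[-0.6,-0.18,0,0,0,0,0.8],[-0.8,-0.25,0,0,0,0,0.8]]]'

```text
time_s: 6.4
tool_pos: [0.5546, -0.2589, 0.2289]
tool_rot: [-179.9, -0.1, 103.3]
force: [0.3, -0.7, -0.8]
grip_width: 0.0355
grasp_force: 25.0
```

jog_arm --motion '[[[-0.2,-0.06,0,0,0,0,0.8],[-0.4,-0.13,0,0,0,0,0.8],[-0.6,-0.2,0,0,0,0,0.8],[-0.68,-0.22,0,0,0,0,0.8],[-0.71,-0.23,0,0,0,0,0.8]]]'

```text
time_s: 6.9
tool_pos: [0.5495, -0.3326, 0.2299]
tool_rot: [-180.0, -0.0, 103.2]
force: [0.3, 0.9, -1.4]
grip_width: 0.0356
grasp_force: 25.0
```

```bash
python3 g.py 550.5 -331.5 111 103.4
```

```text
now 6.9 [ 549.5 -332.6  229.9] [-180.    -0.   103.2] grip 0.0356 25.0 F [ 0.3  0.9 -1.4]
shift [0.009 0.013 1.189] turn z -0.0009
```

jog_arm --motion '[[[0,0,0.2,0,0,0,0.8],[0,0,0.4,0,0,0,0.8],[0,0,0.65,0,0,0,0.8],[0,0,0.9,0,0,0,0.8],[0,0,1,0,0,0,0.8]]]'

```text
time_s: 7.4
tool_pos: [0.549, -0.329, 0.1279]
tool_rot: [-179.8, -0.2, 103.5]
force: [-0.7, 0.6, -2.1]
grip_width: 0.0354
grasp_force: 25.0
```

jog_arm --motion '[[[0,0,0.08,0,0,0,0.8],[0,0,0.13,0,0,0,0.8],[0,0,0.16,0,0,0,0.8],[0,0,0.18,0,0,0,0.8],[0,0,0.18,0,0,0,0.8]]]'

```text
time_s: 7.9
tool_pos: [0.5503, -0.3312, 0.113]
tool_rot: [180.0, 0.0, 103.4]
force: [-0.7, 0.1, -1.9]
grip_width: 0.0353
grasp_force: 25.0
```

jog_arm --motion '[[[0,0,0.01,0,0,0,0.8],[0,0,0.01,0,0,0,0.8]]]'

```text
time_s: 8.1
tool_pos: [0.5502, -0.3312, 0.1119]
tool_rot: [180.0, 0.0, 103.4]
force: [-0.5, 0.3, -2.2]
grip_width: 0.0354
grasp_force: 25.0
```

jog_arm --motion '[[[0,0,0.007,0,0,0,0.8],[0,0,0.012,0,0,0,0.8],[0,0,0.014,0,0,0,0.8],[0,0,0.014,0,0,0,0.8]]]'

```text
time_s: 8.5
tool_pos: [0.5502, -0.3312, 0.1106]
tool_rot: [180.0, 0.0, 103.4]
force: [-1.3, 0.3, 1.0]
grip_width: 0.0353
grasp_force: 25.0
```

jog_arm --motion '[[[0,0,0,0,0,0,0.55],[0,0,0,0,0,0,0.4],[0,0,0,0,0,0,0.2],[0,0,0,0,0,0,0],[0,0,0,0,0,0,0]]]'

```text
time_s: 9.0
tool_pos: [0.55, -0.3312, 0.1101]
tool_rot: [-180.0, 0.0, 103.4]
force: [-0.8, -0.0, 0.4]
grip_width: 0.0632
grasp_force: 0.0
```

jog_arm --motion '[[[0,0,-0.15,0,0,0,0],[0,0,-0.4,0,0,0,0],[0,0,-0.7,0,0,0,0],[0,0,-0.95,0,0,0,0],[0,0,-1,0,0,0,0]]]'

```text
time_s: 9.5
tool_pos: [0.5521, -0.3318, 0.2152]
tool_rot: [179.7, 0.3, 103.4]
force: [0.6, -0.3, -0.2]
grip_width: 0.0867
grasp_force: 0.0
```

```bash
python3 g.py 677.6 113 210 103.4 677.6 113 73 148.6
python3 - <<'E'
from m import *
im,P=cloud("top"); cv2.imwrite("pics/t1.png",cv2.resize(im[180:330,420:580],(640,600))[...,::-1])
p=pts(P,440,580,180,320,.12,.14); print(circ(p))
p=pts(P,440,580,180,320,.030,.041); print(rect(p))
E
```

```text
now 9.5 [ 552.1 -331.8  215.2] [179.7   0.3 103.4] grip 0.0867 0.0 F [ 0.6 -0.3 -0.2]
shift [4.037 2.25  0.052] turn z -0.0002
shift [-0.   -0.    1.37] turn z -0.2511
(array([ 549.1, -329.8]), 18.3, np.float64(126.9), 432)
(((502.7763671875, -310.55047607421875), (167.23291015625, 180.3942108154297), 13.419332504272461), np.float64(35.2), 1902)
```

View pics/t1.png

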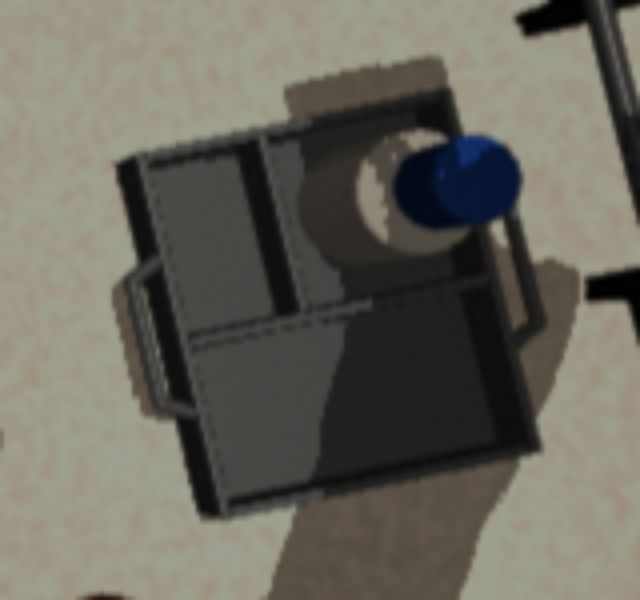

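The bottle stands in the square bay, with its cap at crop (478,180) and its top at z = 126.9 mm. On to the brush.

jog_arm --motion '[[[0.3,0.17,0,0,0,0,0],[0.6,0.33,0,0,0,0,0],[0.9,0.5,0,0,0,0,0]]]'

```text
time_s: 9.85
tool_pos: [0.5773, -0.2309, 0.209]
tool_rot: [-179.9, -0.1, 103.3]
force: [0.4, -0.3, -0.6]
grip_width: 0.0868
grasp_force: 0.0
```

jog_arm --motion '[[[0.3,0.17,0,0,0,0,0],[0.6,0.33,0,0,0,0,0],[0.9,0.5,0,0,0,0,0]]]'

```text
time_s: 10.15
tool_pos: [0.6052, -0.1315, 0.2091]
tool_rot: [-179.9, -0.0, 103.4]
force: [0.3, 0.3, -0.2]
grip_width: 0.0867
grasp_force: 0.0
```

jog_arm --motion '[[[0.3,0.17,0,0,0,0,0],[0.6,0.33,0,0,0,0,0],[0.9,0.5,0,0,0,0,0]]]'

```text
time_s: 10.45
tool_pos: [0.6331, -0.0326, 0.209]
tool_rot: [-179.9, -0.0, 103.4]
force: [-0.7, 0.1, -0.5]
grip_width: 0.0874
grasp_force: 0.0
```

jog_arm --motion '[[[0.3,0.17,0,0,0,0,0],[0.6,0.33,0,0,0,0,0],[0.9,0.5,0,0,0,0,0]]]'

```text
time_s: 10.75
tool_pos: [0.661, 0.0665, 0.2089]
tool_rot: [-179.9, -0.0, 103.4]
force: [-0.5, -1.0, 0.3]
grip_width: 0.0868
grasp_force: 0.0
```

jog_arm --motion '[[[0.3,0.17,0,0,0,-0.04,0],[0.43,0.25,0,0,0,-0.08,0],[0.43,0.25,0,0,0,-0.12,0],[0.43,0.25,0,0,0,-0.16,0],[0.43,0.25,0,0,0,-0.2,0]]]'

```text
time_s: 11.25
tool_pos: [0.6752, 0.1131, 0.2087]
tool_rot: [-179.9, -0.1, 139.7]
force: [0.4, -0.2, -0.9]
grip_width: 0.0872
grasp_force: 0.0
```

jog_arm --motion '[[[0,0,0,0,0,-0.04,0.2],[0,0,0,0,0,-0.05,0.2],[0,0,0,0,0,-0.05,0.2]]]'

```text
time_s: 11.55
tool_pos: [0.6754, 0.1128, 0.2092]
tool_rot: [-180.0, -0.1, 148.3]
force: [0.6, 1.3, 0.4]
grip_width: 0.0729
grasp_force: 0.0
```

```bash
python3 g.py 677.6 113 73 148.6
```

```text
now 11.55 [675.4 112.8 209.2] [-1.800e+02 -1.000e-01  1.483e+02] grip 0.0729 0.0 F [0.6 1.3 0.4]
shift [-0.017  0.013  1.362] turn z -0.0019
```

jog_arm --motion '[[[-0.02,0.01,0.3,0,0,0,0.3],[-0.02,0.01,0.65,0,0,0,0.3],[-0.02,0.01,0.9,0,0,0,0.3],[-0.02,0.01,1,0,0,0,0.3]]]'

```text
time_s: 11.95
tool_pos: [0.6762, 0.112, 0.1067]
tool_rot: [-179.8, -0.2, 148.3]
force: [0.1, -0.9, -0.6]
grip_width: 0.0612
grasp_force: 0.0
```

jog_arm --motion '[[[0,0,0.15,0,0,0,0.3],[0,0,0.3,0,0,0,0.3],[0,0,0.36,0,0,0,0.3],[0,0,0.36,0,0,0,0.5],[0,0,0.36,0,0,0,0.6]]]'

```text
time_s: 12.45
tool_pos: [0.6785, 0.113, 0.0748]
tool_rot: [180.0, 0.0, 148.4]
force: [-0.6, 0.4, 0.1]
grip_width: 0.0521
grasp_force: 0.0
```

jog_arm --motion '[[[0,0,0,0,0,0,0.7],[0,0,0,0,0,0,0.8],[0,0,0,0,0,0,0.9],[0,0,0,0,0,0,0.9],[0,0,0,0,0,0,0.9]]]'

```text
time_s: 12.95
tool_pos: [0.6782, 0.1128, 0.0744]
tool_rot: [180.0, 0.0, 148.4]
force: [-1.0, 0.3, 1.9]
grip_width: 0.0217
grasp_force: 25.0
```

jog_arm --motion '[[[0,0,0,0,0,0,0.9],[0,0,0,0,0,0,0.9],[0,0,0,0,0,0,0.9],[0,0,0,0,0,0,0.9]]]' --grip_force 25

```text
time_s: 13.35
tool_pos: [0.6782, 0.1128, 0.0744]
tool_rot: [180.0, 0.0, 148.4]
force: [-0.8, 0.0, 2.9]
grip_width: 0.0219
grasp_force: 25.0
```

```bash
python3 g.py 677.6 113 210 103.4  457.6 -310.9 210 103.4
```

```text
now 13.35 [678.2 112.8  74.4] [180.    0.  148.4] grip 0.0219 25.0 F [-0.8  0.   2.9]
shift [ 6.000e-03 -1.000e-03 -1.356e+00] turn z 0.2498
shift [-3.614 -3.122 -0.   ] turn z 0.0
```

jog_arm --motion '[[[0,0,-0.1,0,0,0,0.9],[0,0,-0.25,0,0,0,0.9],[0,0,-0.5,0,0,0,0.9],[0,0,-0.75,0,0,0,0.9],[0,0,-1,0,0,0,0.9]]]'

```text
time_s: 13.85
tool_pos: [0.678, 0.113, 0.1761]
tool_rot: [180.0, 0.0, 148.4]
force: [0.4, -1.0, -1.9]
grip_width: 0.0216
grasp_force: 25.0
```

jog_arm --motion '[[[0,0,-0.2,0,0,0.03,0.9],[0,0,-0.35,0,0,0.07,0.9],[0,0,-0.36,0,0,0.11,0.9],[0,0,-0.36,0,0,0.15,0.9],[0,0,-0.36,0,0,0.19,0.9]]]'

```text
time_s: 14.35
tool_pos: [0.6781, 0.1131, 0.2115]
tool_rot: [179.9, 0.0, 113.9]
force: [-0.3, 0.0, -1.9]
grip_width: 0.022
grasp_force: 25.0
```

jog_arm --motion '[[[0,0,0,0,0,0.04,0.9],[0,0,0,0,0,0.06,0.9],[0,0,0,0,0,0.06,0.9]]]'

```text
time_s: 14.65
tool_pos: [0.6781, 0.1132, 0.2112]
tool_rot: [179.9, 0.0, 103.4]
force: [-0.5, -1.0, -1.6]
grip_width: 0.0221
grasp_force: 25.0
```

jog_arm --motion '[[[-0.15,-0.13,0,0,0,0,0.9],[-0.35,-0.3,0,0,0,0,0.9],[-0.55,-0.48,0,0,0,0,0.9],[-0.75,-0.65,0,0,0,0,0.9],[-0.9,-0.78,0,0,0,0,0.9]]]'

```text
time_s: 15.15
tool_pos: [0.6223, 0.0055, 0.2107]
tool_rot: [-180.0, 0.1, 103.4]
force: [0.4, -0.0, -1.6]
grip_width: 0.0218
grasp_force: 25.0
```

jog_arm --motion '[[[-0.2,-0.17,0,0,0,0,0.9],[-0.4,-0.35,0,0,0,0,0.9],[-0.6,-0.52,0,0,0,0,0.9],[-0.8,-0.69,0,0,0,0,0.9],[-0.95,-0.82,0,0,0,0,0.9]]]'

```text
time_s: 15.65
tool_pos: [0.5644, -0.1058, 0.2108]
tool_rot: [-180.0, 0.1, 103.4]
force: [0.2, -0.0, -2.1]
grip_width: 0.0215
grasp_force: 25.0
```

jog_arm --motion '[[[-0.2,-0.17,0,0,0,0,0.9],[-0.4,-0.35,0,0,0,0,0.9],[-0.6,-0.52,0,0,0,0,0.9],[-0.8,-0.69,0,0,0,0,0.9],[-0.95,-0.82,0,0,0,0,0.9]]]'

```text
time_s: 16.15
tool_pos: [0.5065, -0.2171, 0.2108]
tool_rot: [-180.0, 0.1, 103.4]
force: [0.0, 0.4, -1.9]
grip_width: 0.0219
grasp_force: 25.0
```

jog_arm --motion '[[[-0.2,-0.17,0,0,0,0,0.9],[-0.4,-0.35,0,0,0,0,0.9],[-0.6,-0.52,0,0,0,0,0.9],[-0.72,-0.62,0,0,0,0,0.9],[-0.8,-0.69,0,0,0,0,0.9]]]'

```text
time_s: 16.65
tool_pos: [0.4582, -0.3103, 0.2105]
tool_rot: [180.0, 0.0, 103.4]
force: [-0.6, -0.1, -2.6]
grip_width: 0.0218
grasp_force: 25.0
```

```bash
python3 g.py 457.4 -311 79.5 103.4
```

```text
now 16.65 [ 458.2 -310.3  210.5] [180.    0.  103.4] grip 0.0218 25.0 F [-0.6 -0.1 -2.6]
shift [-0.005 -0.01   1.31 ] turn z -0.0002
```

jog_arm --motion '[[[-0.01,-0.01,0.2,0,0,0,0.9],[-0.01,-0.01,0.4,0,0,0,0.9],[-0.01,-0.01,0.65,0,0,0,0.9],[-0.01,-0.01,0.85,0,0,0,0.9],[-0.01,-0.01,1,0,0,0,0.9]]]'

```text
time_s: 17.15
tool_pos: [0.4582, -0.3092, 0.109]
tool_rot: [-180.0, -0.1, 103.5]
force: [0.2, -0.2, -1.0]
grip_width: 0.0218
grasp_force: 25.0
```

jog_arm --motion '[[[0,0,0.1,0,0,0,0.9],[0,0,0.18,0,0,0,0.9],[0,0,0.24,0,0,0,0.9],[0,0,0.28,0,0,0,0.9],[0,0,0.28,0,0,0,0.9]]]'

```text
time_s: 17.65
tool_pos: [0.4579, -0.3105, 0.082]
tool_rot: [-180.0, -0.0, 103.4]
force: [-0.0, -0.5, -1.4]
grip_width: 0.0217
grasp_force: 25.0
```

jog_arm --motion '[[[0,0,0.008,0,0,0,0.9],[0,0,0.016,0,0,0,0.9],[0,0,0.02,0,0,0,0.9],[0,0,0.02,0,0,0,0.9]]]'

```text
time_s: 18.05
tool_pos: [0.458, -0.3106, 0.0803]
tool_rot: [180.0, 0.0, 103.4]
force: [-0.4, -0.5, -1.3]
grip_width: 0.022
grasp_force: 25.0
```

jog_arm --motion '[[[0,0,0.006,0,0,0,0.9],[0,0,0.01,0,0,0,0.9],[0,0,0.012,0,0,0,0.9],[0,0,0.012,0,0,0,0.9]]]'

```text
time_s: 18.45
tool_pos: [0.458, -0.3106, 0.0794]
tool_rot: [-180.0, 0.0, 103.4]
force: [-1.9, 1.0, 2.8]
grip_width: 0.022
grasp_force: 25.0
```

jog_arm --motion '[[[0,0,0,0,0,0,0.7],[0,0,0,0,0,0,0.6],[0,0,0,0,0,0,0.5],[0,0,0,0,0,0,0.5],[0,0,0,0,0,0,0.5]]]'

```text
time_s: 18.95
tool_pos: [0.4579, -0.3106, 0.0789]
tool_rot: [-180.0, 0.0, 103.4]
force: [0.0, 0.1, -0.2]
grip_width: 0.0424
grasp_force: 0.0
```

jog_arm --motion '[[[0,0,-0.15,0,0,0,0.5],[0,0,-0.4,0,0,0,0.5],[0,0,-0.7,0,0,0,0.5],[0,0,-0.95,0,0,0,0.3],[0,0,-1,0,0,0,0.3]]]'

```text
time_s: 19.45
tool_pos: [0.4599, -0.3116, 0.1835]
tool_rot: [179.8, 0.3, 103.4]
force: [0.3, -0.9, -0.0]
grip_width: 0.0527
grasp_force: 0.0
```

```bash
python3 g.py 555.3 -104.3 175 103.4 555.3 -104.3 75 103.4
python3 - <<'E'
from m import *
im,P=cloud("scene"); cv2.imwrite("pics/s2.png",cv2.resize(im[120:260,160:320],(640,560))[...,::-1])
im,P=cloud("top");p=pts(P,375,408,205,240,.085,.097); print(circ(p))
E
```

```text
now 19.45 [ 459.9 -311.6  183.5] [179.8   0.3 103.4] grip 0.0527 0.0 F [ 0.3 -0.9 -0. ]
shift [1.796 1.407 0.085] turn z -0.0002
shift [-0. -0.  1.] turn z 0.0
(array([ 554.4, -104. ]), 13.9, np.float64(89.8), 215)
```

View pics/s2.png

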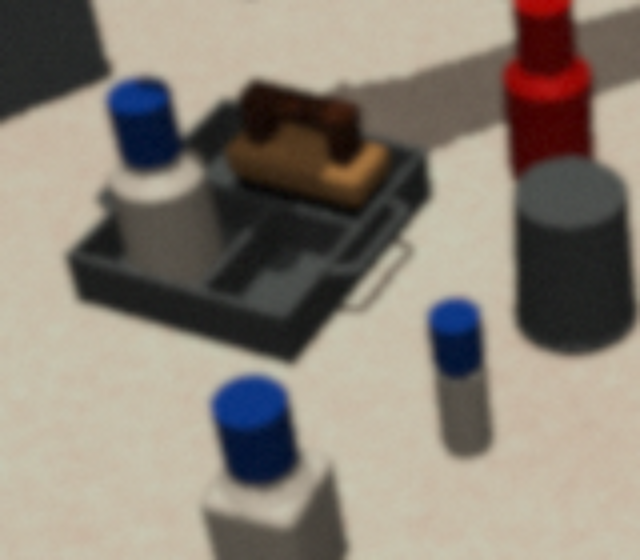

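The brush lies bristles down in the long bay (crop (305,165)) and the bottle still stands (145,180). Next is the stick at (460,375).

jog_arm --motion '[[[0.3,0.23,0,0,0,0,0.2],[0.6,0.47,0,0,0,0,0.2],[0.9,0.7,0,0,0,0,0.2]]]'

```text
time_s: 19.85
tool_pos: [0.5047, -0.2054, 0.1775]
tool_rot: [-179.9, -0.1, 103.3]
force: [0.5, 0.1, -0.2]
grip_width: 0.0689
grasp_force: 0.0
```

jog_arm --motion '[[[0.3,0.23,0,0,0,0,0.2],[0.6,0.47,0,0,0,0,0.2],[0.85,0.67,0,0,0,0,0.2],[0.89,0.7,0,0,0,0,0.2],[0.89,0.7,0,0,0,0,0.2]]]'

```text
time_s: 20.35
tool_pos: [0.5522, -0.1026, 0.1777]
tool_rot: [-179.9, -0.1, 103.5]
force: [-0.3, -1.2, -0.4]
grip_width: 0.0694
grasp_force: 0.0
```

jog_arm --motion '[[[0,0,0,0,0,0,0.2],[0,0,0,0,0,0,0.2]]]'

```text
time_s: 20.55
tool_pos: [0.552, -0.106, 0.1784]
tool_rot: [-179.9, 0.0, 103.2]
force: [-0.2, -0.3, -0.4]
grip_width: 0.0695
grasp_force: 0.0
```

```bash
python3 g.py 555.3 -104.3 75 103.4
```

```text
now 20.55 [ 552.  -106.   178.4] [-179.9    0.   103.2] grip 0.0695 0.0 F [-0.2 -0.3 -0.4]
shift [0.009 0.036 1.034] turn z -0.0011
```

jog_arm --motion '[[[0.01,0.03,0.25,0,0,0,0.2],[0.01,0.03,0.5,0,0,0,0.2],[0.01,0.03,0.75,0,0,0,0.2],[0.01,0.03,0.95,0,0,0,0.2],[0.01,0.03,1,0,0,0,0.2]]]'

```text
time_s: 21.05
tool_pos: [0.5532, -0.1037, 0.0764]
tool_rot: [-179.8, -0.1, 103.2]
force: [-0.5, 1.3, -0.5]
grip_width: 0.0694
grasp_force: 0.0
```

jog_arm --motion '[[[0,0,0.03,0,0,0,0.3],[0,0,0.03,0,0,0,0.4],[0,0,0.03,0,0,0,0.5],[0,0,0.03,0,0,0,0.6],[0,0,0.03,0,0,0,0.7]]]' --grip_force 15

```text
time_s: 21.55
tool_pos: [0.5559, -0.1025, 0.0767]
tool_rot: [179.9, 0.0, 103.4]
force: [0.3, -0.1, 0.0]
grip_width: 0.0374
grasp_force: 0.0
```

jog_arm --motion '[[[0,0,0,0,0,0,0.8],[0,0,0,0,0,0,0.85],[0,0,0,0,0,0,0.85],[0,0,0,0,0,0,0.85],[0,0,0,0,0,0,0.85]]]'

```text
time_s: 22.05
tool_pos: [0.5558, -0.1024, 0.0763]
tool_rot: [180.0, 0.0, 103.4]
force: [0.4, -0.5, 3.7]
grip_width: 0.0273
grasp_force: 15.0
```

```bash
python3 g.py 555.3 -104.3 180 103.4  531 -260.2 180 103.4
```

```text
now 22.05 [ 555.8 -102.4   76.3] [180.    0.  103.4] grip 0.0273 15.0 F [ 0.4 -0.5  3.7]
shift [-0.018 -0.009 -1.037] turn z -0.0002
shift [-1.46  -0.598 -0.   ] turn z 0.0
```

jog_arm --motion '[[[0,0,-0.1,0,0,0,0.85],[0,0,-0.25,0,0,0,0.85],[0,0,-0.5,0,0,0,0.85],[0,0,-0.75,0,0,0,0.85],[0,0,-0.9,0,0,0,0.85]]]'

```text
time_s: 22.55
tool_pos: [0.5565, -0.1023, 0.169]
tool_rot: [179.8, 0.1, 103.4]
force: [1.0, -0.3, 0.1]
grip_width: 0.0275
grasp_force: 15.0
```

jog_arm --motion '[[[-0.1,-0.04,0,0,0,0,0.85],[-0.25,-0.1,0,0,0,0,0.85],[-0.45,-0.18,0,0,0,0,0.85],[-0.65,-0.26,0,0,0,0,0.85],[-0.85,-0.35,0,0,0,0,0.85]]]'

```text
time_s: 23.05
tool_pos: [0.5393, -0.1957, 0.164]
tool_rot: [-179.8, -0.1, 103.3]
force: [0.4, -0.3, 0.2]
grip_width: 0.0275
grasp_force: 15.0
```

jog_arm --motion '[[[-0.2,-0.08,0,0,0,0,0.85],[-0.4,-0.16,0,0,0,0,0.85],[-0.55,-0.22,0,0,0,0,0.85],[-0.62,-0.25,0,0,0,0,0.85],[-0.62,-0.25,0,0,0,0,0.85]]]'

```text
time_s: 23.55
tool_pos: [0.5301, -0.2608, 0.1651]
tool_rot: [-179.9, -0.0, 103.2]
force: [0.1, 0.8, -0.5]
grip_width: 0.0271
grasp_force: 15.0
```

jog_arm --motion '[[[0,0,0,0,0,0,0.85],[0,0,0,0,0,0,0.85]]]'

```text
time_s: 23.75
tool_pos: [0.5315, -0.2577, 0.166]
tool_rot: [180.0, -0.0, 103.5]
force: [-0.4, 0.1, -1.1]
grip_width: 0.0273
grasp_force: 15.0
```

```bash
python3 g.py 531 -259 81.3 103.4
```

```text
now 23.75 [ 531.5 -257.7  166. ] [180.   -0.  103.5] grip 0.0273 15.0 F [-0.4  0.1 -1.1]
shift [-0.011 -0.008  0.847] turn z 0.0005
```

jog_arm --motion '[[[-0.01,0,0.2,0,0,0,0.85],[-0.01,0,0.4,0,0,0,0.85],[-0.01,0,0.6,0,0,0,0.85],[-0.01,0,0.75,0,0,0,0.85],[-0.01,0,0.81,0,0,0,0.85]]]'

```text
time_s: 24.25
tool_pos: [0.5306, -0.259, 0.0834]
tool_rot: [-179.9, -0.1, 103.4]
force: [-0.5, 1.1, -0.2]
grip_width: 0.0277
grasp_force: 15.0
```

jog_arm --motion '[[[0,0,0.01,0,0,0,0.85],[0,0,0.02,0,0,0,0.85],[0,0,0.025,0,0,0,0.85],[0,0,0.025,0,0,0,0.85]]]'

```text
time_s: 24.65
tool_pos: [0.5318, -0.2605, 0.0832]
tool_rot: [179.9, 0.1, 103.4]
force: [0.2, 0.1, -0.6]
grip_width: 0.0272
grasp_force: 15.0
```

jog_arm --motion '[[[0,0,0.008,0,0,0,0.85],[0,0,0.014,0,0,0,0.85],[0,0,0.018,0,0,0,0.85],[0,0,0.018,0,0,0,0.85]]]'

```text
time_s: 25.05
tool_pos: [0.5315, -0.2604, 0.0813]
tool_rot: [180.0, 0.0, 103.4]
force: [-0.5, 0.8, 3.4]
grip_width: 0.0273
grasp_force: 15.0
```

jog_arm --motion '[[[0,0,0,0,0,0,0.7],[0,0,0,0,0,0,0.6],[0,0,0,0,0,0,0.5],[0,0,0,0,0,0,0.4],[0,0,0,0,0,0,0.4]]]'

```text
time_s: 25.55
tool_pos: [0.5311, -0.2601, 0.0803]
tool_rot: [-180.0, -0.0, 103.4]
force: [0.6, -0.6, -0.6]
grip_width: 0.0486
grasp_force: 0.0
```

jog_arm --motion '[[[0,0,-0.15,0,0,0,0.4],[0,0,-0.4,0,0,0,0.4],[0,0,-0.7,0,0,0,0.4],[0,0,-0.95,0,0,0,0.3],[0,0,-1,0,0,0,0]]]'

```text
time_s: 26.05
tool_pos: [0.5334, -0.2609, 0.1853]
tool_rot: [179.7, 0.3, 103.4]
force: [-0.5, -0.0, -0.2]
grip_width: 0.0614
grasp_force: 0.0
```

```bash
python3 g.py 441.7 118.3 181 103.4 441.7 118.3 39 193.4
python3 - <<'E'
from m import *
im,P=cloud("scene"); cv2.imwrite("pics/s3.png",cv2.resize(im[120:260,160:320],(640,560))[...,::-1])
E
```

```text
now 26.05 [ 533.4 -260.9  185.3] [179.7   0.3 103.4] grip 0.0614 0.0 F [-0.5 -0.  -0.2]
shift [ 3.901 -0.016  0.043] turn z -0.0002
shift [-0.   -0.    1.42] turn z -0.5
```

View pics/s3.png

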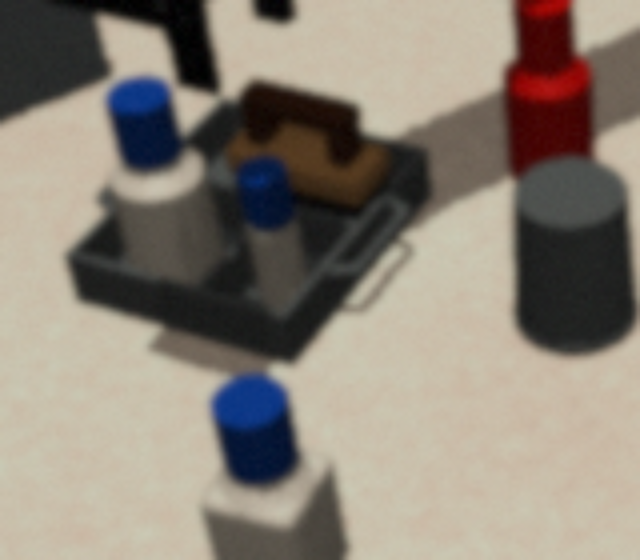

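The stick stands in the narrow bay at crop (275,240), and the bottle and brush are unchanged. Now the cup.

jog_arm --motion '[[[0.32,0,0,0,0,0,0],[0.65,0,0,0,0,0,0],[0.98,0,0,0,0,0,0]]]'

```text
time_s: 26.4
tool_pos: [0.5076, -0.1637, 0.1795]
tool_rot: [-179.9, -0.1, 103.3]
force: [0.4, 0.8, 0.4]
grip_width: 0.0845
grasp_force: 0.0
```

jog_arm --motion '[[[0.32,0,0,0,0,0,0],[0.65,0,0,0,0,0,0],[0.98,0,0,0,0,0,0]]]'

```text
time_s: 26.7
tool_pos: [0.4848, -0.0682, 0.1796]
tool_rot: [-179.9, -0.0, 103.4]
force: [0.6, 0.7, -0.3]
grip_width: 0.087
grasp_force: 0.0
```

jog_arm --motion '[[[0.32,0,0,0,0,0,0],[0.65,0,0,0,0,0,0],[0.98,0,0,0,0,0,0]]]'

```text
time_s: 27.0
tool_pos: [0.4621, 0.0269, 0.1797]
tool_rot: [-179.9, -0.0, 103.4]
force: [0.5, 0.3, 0.1]
grip_width: 0.0871
grasp_force: 0.0
```

jog_arm --motion '[[[0.32,0,0,0,0,-0.04,0],[0.65,0,0,0,0,-0.08,0],[0.9,0,0,0,0,-0.12,0],[0.95,0,0,0,0,-0.16,0],[0.95,0,0,0,0,-0.2,0]]]'

```text
time_s: 27.5
tool_pos: [0.4402, 0.1197, 0.1799]
tool_rot: [-179.9, -0.1, 139.8]
force: [0.3, -0.8, -0.7]
grip_width: 0.087
grasp_force: 0.0
```

jog_arm --motion '[[[0,0,0,0,0,-0.045,0],[0,0,0,0,0,-0.09,0],[0,0,0,0,0,-0.135,0],[0,0,0,0,0,-0.18,0],[0,0,0,0,0,-0.22,0]]]'

```text
time_s: 28.0
tool_pos: [0.4406, 0.118, 0.1797]
tool_rot: [-180.0, -0.1, 179.3]
force: [0.8, 0.0, 0.2]
grip_width: 0.0867
grasp_force: 0.0
```

jog_arm --motion '[[[0,0,0.2,0,0,-0.04,0],[0,0,0.4,0,0,-0.08,0],[0,0,0.4,0,0,-0.08,0],[0,0,0.4,0,0,-0.08,0]]]'

```text
time_s: 28.4
tool_pos: [0.4408, 0.1182, 0.1403]
tool_rot: [180.0, -0.1, -166.8]
force: [-0.5, -1.0, 0.8]
grip_width: 0.0868
grasp_force: 0.0
```

```bash
python3 g.py 441.7 118.3 39 193.4
python3 - <<'E'
from m import *
im,P=cloud("top")
p=pts(P,440,580,180,320,.12,.14); print("bottle",circ(p))
E
```

```text
now 28.4 [440.8 118.2 140.3] [ 1.800e+02 -1.000e-01 -1.668e+02] grip 0.0868 0.0 F [-0.5 -1.   0.8]
shift [-9.000e-03 -1.000e-03  1.013e+00] turn z -0.0011
bottle (array([ 548.8, -330.2]), 18.5, np.float64(126.9), 430)
```

jog_arm --motion '[[[-0.01,0,0.25,0,0,0,0],[-0.01,0,0.5,0,0,0,0],[-0.01,0,0.75,0,0,0,0],[-0.01,0,0.95,0,0,0,0],[-0.01,0,1,0,0,0,0]]]'

```text
time_s: 28.95
tool_pos: [0.4416, 0.1182, 0.0396]
tool_rot: [180.0, -0.1, -166.7]
force: [-0.7, 0.1, 0.7]
grip_width: 0.0872
grasp_force: 0.0
```

jog_arm --motion '[[[0,0,0.01,0,0,0,0.1],[0,0,0.01,0,0,0,0.2],[0,0,0.01,0,0,0,0.3],[0,0,0.01,0,0,0,0.4],[0,0,0.01,0,0,0,0.5]]]' --grip_force 8

```text
time_s: 29.45
tool_pos: [0.4429, 0.1184, 0.0402]
tool_rot: [-180.0, 0.1, -166.7]
force: [0.5, -0.3, 3.4]
grip_width: 0.0559
grasp_force: 8.0
```

jog_arm --motion '[[[0,0,0,0,0,0,0.5],[0,0,0,0,0,0,0.5],[0,0,0,0,0,0,0.5]]]'

```text
time_s: 29.75
tool_pos: [0.4429, 0.1184, 0.0402]
tool_rot: [-180.0, 0.0, -166.6]
force: [-1.1, -0.1, 5.7]
grip_width: 0.0556
grasp_force: 8.0
```

```bash
python3 g.py 441.7 118.3 205 193.4 550 -331 205 193.4
python3 - <<'E'
from m import *
im,P=cloud("scene"); 
p=pts(P,380,415,215,255,.046,.056);print(circ(p)) if len(p)>5 else 0
p=pts(P,190,250,140,175,.12,.14);print("bottle scene",circ(p)) if len(p)>5 else 0
E
```

```text
now 29.75 [442.9 118.4  40.2] [-180.     0.  -166.6] grip 0.0556 8.0 F [-1.1 -0.1  5.7]
shift [ 0.012  0.002 -1.648] turn z -0.0002
shift [-0.012 -4.622 -0.   ] turn z 0.0
(array([448.8, 121.4]), 35.4, np.float64(49.9), 503)
bottle scene (array([ 550.8, -328.9]), 18.9, np.float64(126.6), 132)
```

jog_arm --motion '[[[0,0,-0.1,0,0,0,0.5],[0,0,-0.25,0,0,0,0.5],[0,0,-0.5,0,0,0,0.5],[0,0,-0.75,0,0,0,0.5],[0,0,-1,0,0,0,0.5]]]'

```text
time_s: 30.3
tool_pos: [0.442, 0.1187, 0.1408]
tool_rot: [180.0, -0.0, -166.6]
force: [0.5, 0.0, -0.4]
grip_width: 0.0553
grasp_force: 8.0
```

jog_arm --motion '[[[0,0,-0.25,0,0,0,0.5],[0,0,-0.5,0,0,0,0.5],[0,0,-0.65,0,0,0,0.5]]]'

```text
time_s: 30.6
tool_pos: [0.4428, 0.1189, 0.2068]
tool_rot: [-180.0, 0.1, -166.6]
force: [0.4, 0.9, -0.4]
grip_width: 0.0558
grasp_force: 8.0
```

jog_arm --motion '[[[0,-0.15,0,0,0,0,0.5],[0,-0.35,0,0,0,0,0.5],[0,-0.55,0,0,0,0,0.5],[0,-0.8,0,0,0,0,0.5],[0,-1,0,0,0,0,0.5]]]'

```text
time_s: 31.1
tool_pos: [0.4654, 0.0201, 0.2049]
tool_rot: [-180.0, 0.0, -166.6]
force: [-0.3, 0.0, 0.5]
grip_width: 0.0559
grasp_force: 8.0
```

jog_arm --motion '[[[0,-0.25,0,0,0,0,0.5],[0,-0.5,0,0,0,0,0.5],[0,-0.75,0,0,0,0,0.5],[0,-1,0,0,0,0,0.5]]]'

```text
time_s: 31.5
tool_pos: [0.4885, -0.0768, 0.2049]
tool_rot: [180.0, 0.0, -166.6]
force: [-0.2, 0.2, 0.1]
grip_width: 0.0555
grasp_force: 8.0
```

jog_arm --motion '[[[0,-0.25,0,0,0,0,0.5],[0,-0.5,0,0,0,0,0.5],[0,-0.75,0,0,0,0,0.5],[0,-1,0,0,0,0,0.5]]]'

```text
time_s: 31.9
tool_pos: [0.5117, -0.174, 0.2049]
tool_rot: [180.0, 0.0, -166.6]
force: [0.3, -0.6, -0.9]
grip_width: 0.0559
grasp_force: 8.0
```

jog_arm --motion '[[[0,-0.25,0,0,0,0,0.5],[0,-0.5,0,0,0,0,0.5],[0,-0.75,0,0,0,0,0.5],[0,-1,0,0,0,0,0.5]]]'

```text
time_s: 32.3
tool_pos: [0.5348, -0.2713, 0.2048]
tool_rot: [180.0, 0.0, -166.6]
force: [0.5, 0.0, 0.5]
grip_width: 0.0553
grasp_force: 8.0
```

jog_arm --motion '[[[0,-0.2,0,0,0,0,0.5],[0,-0.4,0,0,0,0,0.5],[0,-0.55,0,0,0,0,0.5],[0,-0.6,0,0,0,0,0.5],[0,-0.6,0,0,0,0,0.5]]]'

```text
time_s: 32.8
tool_pos: [0.5485, -0.3293, 0.2045]
tool_rot: [180.0, -0.0, -166.7]
force: [0.4, 1.6, -0.8]
grip_width: 0.0555
grasp_force: 8.0
```

jog_arm --motion '[[[0,0,0,0,0,0,0.5],[0,0,0,0,0,0,0.5],[0,0,0,0,0,0,0.5]]]'

```text
time_s: 33.1
tool_pos: [0.5488, -0.3281, 0.2049]
tool_rot: [-180.0, 0.0, -166.6]
force: [0.7, 1.1, -0.3]
grip_width: 0.0558
grasp_force: 8.0
```

```bash
python3 g.py 550.6 -330.4 121.2 193.4
python3 - <<'E'
from m import *
im,P=cloud("scene"); cv2.imwrite("pics/s4.png",cv2.resize(im[60:240,150:330],(600,600))[...,::-1])
E
```

```text
now 33.1 [ 548.8 -328.1  204.9] [-180.     0.  -166.6] grip 0.0558 8.0 F [ 0.7  1.1 -0.3]
shift [-0.012 -0.026  0.837] turn z 0.0002
```

View pics/s4.png

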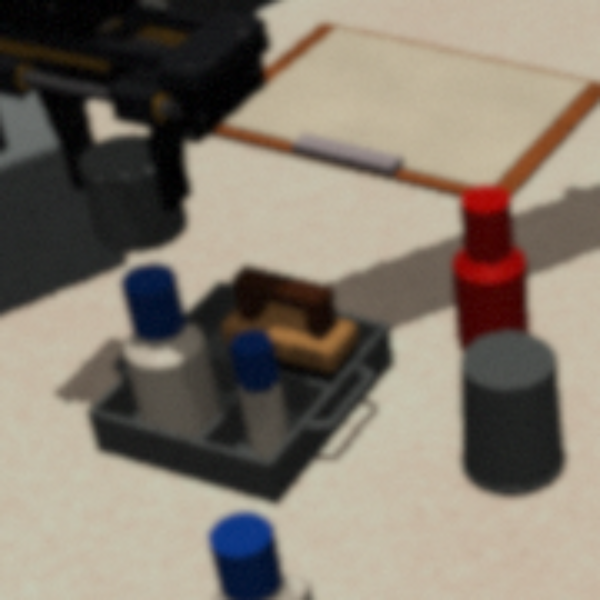

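The cup is held above the bottle cap (crop cup at (135,190), cap at (152,300)), and everything else is in place. I lower it over the cap.

jog_arm --motion '[[[-0.01,-0.025,0.1,0,0,0,0.5],[-0.01,-0.025,0.2,0,0,0,0.5],[-0.01,-0.025,0.27,0,0,0,0.5],[-0.01,-0.025,0.3,0,0,0,0.5],[-0.01,-0.025,0.3,0,0,0,0.5]]]'

```text
time_s: 33.65
tool_pos: [0.5498, -0.331, 0.1736]
tool_rot: [179.9, -0.1, -166.6]
force: [-0.4, -0.2, 0.5]
grip_width: 0.0556
grasp_force: 8.0
```

jog_arm --motion '[[[0,0,0.1,0,0,0,0.5],[0,0,0.2,0,0,0,0.5],[0,0,0.3,0,0,0,0.5],[0,0,0.4,0,0,0,0.5],[0,0,0.47,0,0,0,0.5]]]'

```text
time_s: 34.15
tool_pos: [0.5497, -0.3311, 0.1261]
tool_rot: [179.9, -0.1, -166.6]
force: [-0.9, 0.0, -0.6]
grip_width: 0.0554
grasp_force: 8.0
```

jog_arm --motion '[[[0,0,0.02,0,0,0,0.5],[0,0,0.035,0,0,0,0.5],[0,0,0.04,0,0,0,0.5],[0,0,0.04,0,0,0,0.5]]]'

```text
time_s: 34.55
tool_pos: [0.5505, -0.3314, 0.1241]
tool_rot: [-180.0, 0.0, -166.6]
force: [-0.1, 0.5, -0.3]
grip_width: 0.0555
grasp_force: 8.0
```

jog_arm --motion '[[[0,0,0.01,0,0,0,0.5],[0,0,0.018,0,0,0,0.5],[0,0,0.022,0,0,0,0.5],[0,0,0.022,0,0,0,0.5]]]'

```text
time_s: 34.95
tool_pos: [0.5502, -0.3313, 0.1214]
tool_rot: [180.0, -0.0, -166.6]
force: [0.6, 0.1, -0.3]
grip_width: 0.0557
grasp_force: 8.0
```

jog_arm --motion '[[[0,0,0.005,0,0,0,0.5],[0,0,0.008,0,0,0,0.5],[0,0,0.008,0,0,0,0.5]]]'

```text
time_s: 35.25
tool_pos: [0.5504, -0.3314, 0.1213]
tool_rot: [-180.0, 0.0, -166.6]
force: [-1.5, 0.3, 3.7]
grip_width: 0.0556
grasp_force: 8.0
```

Contact. I release gently and withdraw.

jog_arm --motion '[[[0,0,0,0,0,0,0.33],[0,0,0,0,0,0,0.28],[0,0,0,0,0,0,0.22],[0,0,0,0,0,0,0.18],[0,0,0,0,0,0,0.15]]]'

```text
time_s: 35.75
tool_pos: [0.5501, -0.3313, 0.1204]
tool_rot: [180.0, -0.0, -166.6]
force: [-0.1, 0.6, -0.3]
grip_width: 0.0715
grasp_force: 0.0
```

jog_arm --motion '[[[0,0,-0.1,0,0,0,0.15],[0,0,-0.25,0,0,0,0.15],[0,0,-0.5,0,0,0,0.15],[0,0,-0.8,0,0,0,0.1],[0,0,-1,0,0,0,0]]]'

```text
time_s: 36.25
tool_pos: [0.5513, -0.3316, 0.2248]
tool_rot: [-179.8, 0.2, -166.6]
force: [-0.1, 0.9, -0.1]
grip_width: 0.0802
grasp_force: 0.0
```

jog_arm --motion '[[[0,-0.3,-0.1,0,0,0,0],[0,-0.6,-0.1,0,0,0,0],[0,-0.9,-0.1,0,0,0,0],[0,-1,-0.1,0,0,0,0],[0,-1,-0.1,0,0,0,0]]]'

```text
time_s: 36.75
tool_pos: [0.573, -0.43, 0.231]
tool_rot: [-180.0, 0.0, -166.8]
force: [-0.6, 0.5, -0.6]
grip_width: 0.0868
grasp_force: 0.0
```

```bash
python3 - <<'E'
from m import *
im,P=cloud("scene"); im2,P2=cloud("top")
cv2.imwrite("pics/s5.png",np.hstack([cv2.resize(im[100:240,160:300],(400,400)),cv2.resize(im2,(400,300))[:, :] if 0 else cv2.resize(im2[100:380,220:580],(400,400))])[...,::-1])
print("cup top",circ(pts(P2,440,600,160,320,.165,.19)))
B={"sq":(375,420,125,180,.117,.13),"beaker":(370,425,262,312,.083,.094)}
for k,w in B.items(): print(k,circ(pts(P2,*w)))
print("flat",rect(pts(P2,300,355,248,308,.034,.05)))
E
python3 g.py
```

```text
cup top (array([0., 0.]), 0.0, np.float64(nan), 0)
sq (array([ 680.2, -114.6]), 18.3, np.float64(121.9), 383)
beaker (array([ 440.2, -120.3]), 30.9, np.float64(87.9), 1096)
flat (((453.8533020019531, 3.4237022399902344), (91.98423767089844, 41.85520553588867), 37.57320022583008), np.float64(40.6), 1202)
now 36.85 [ 573.8 -426.9  231.2] [ 179.9    0.  -166.6] grip 0.087 0.0 F [ 0.8  1.  -0.1]
  return _methods._mean(a, axis=axis, dtype=dtype,
  ret = ret.dtype.type(ret / rcount)
```

View pics/s5.png

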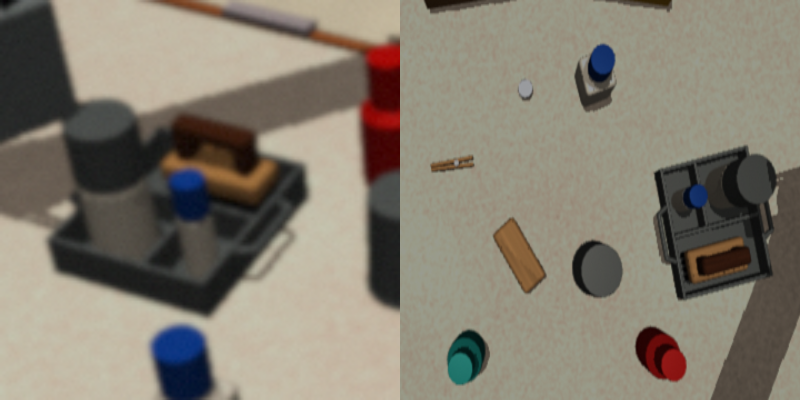

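The cup sits level over the cap (left crop (105,145)), the brush and stick are in their bays, and the customers' things haven't moved. My empty "cup top" reading came from searching the wrong height: the cup's top is at about 131 mm. Handing in.

```bash
python3 -c "
from h import *
print(env.sign_off())"
```

```text
the job is handed in; nothing more can be done
None
```

The stain kit is back in its caddy and handed in at about 37 s: bottle in the square bay, brush bristles down in the long bay, stick in the narrow bay and cup mouth down over the bottle's cap, with the customers' things untouched.

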